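# Swing the sorting gate of a packing line to its lane post

### The arm

A 6-joint arm with a two-finger parallel gripper is mounted at the origin on the work surface. World frame = base frame: x ahead of the robot, y to its left, z up, the work surface at z = 0. Lengths are in m, angles in rad, forces in N, time in s.
With the tool pointing down it reaches from about 0.275 to 0.975 m from the base axis. Payload 8.4 kg.
Tool frame: the origin (TCP) lies between the finger pads; the fingertips stand ahead of it and the grasp point (between the pads) lies 2 mm behind it (r.tip_reach is the z of the fingertips in the tool frame, in m); z points along the fingers, y is the line along which they close (so a half turn about z gives the same grasp; the last joint's range is limited). The gripper opens to 92 mm and grips with 3 to 60 N. Pads are 20 mm wide; open, the fingers measure 128 mm over their backs; the gripper's body (75 mm by 189 mm) begins 69 mm behind the grasp point.
Start: joints at [1.235, 0.353, 1.633, -0, 1.155, -0.002], TCP at [0.205, 0.591, 0.232] pointing down, gripper open.
Joint ranges: [-2.63, 2.63], [-0.92, 2.1], [0.06, 2.66], [-1.3, 4.44], [0, 2.69], [-3.02, 3.02]. Speed limits (rad/s): [2.22, 2.22, 2.79, 3.14, 3.14, 3.14].

### API

Orientations are given as a unit quaternion [w, x, y, z].
In Python, from cell import r, viewer gives the robot as it stands. The module is installed in compiled form; this text tells all that it offers.
- The arm moves only by the tool arm_command, never from a script. Its argument "commands" is one flat list of numbers, 7 for each row, row after row: the shift along the tool's x, y, z each as a share of 0.25 m, from -1 to 1, then the turn, a rotation vector about the tool's x, y, z each as a share of 60 degrees, from -1 to 1, then the opening, from 0 (shut) to 1 (fully open). In form: [tx, ty, tz, ax, ay, az, fingers, tx, ty, tz, ax, ay, az, fingers, ...]. A call has 1 to 20 rows; each row is the pose to reach, as a shift and turn from the pose commanded when the call began, along the tool's axes at that moment; what a row does not reach only later rows make up. A row lasts 1/12 s, in which the tool goes at most 41.7 mm and 7.16 degrees, less where a joint would pass 70% of its speed; a pose out of reach is approached as far as the arm can. A call with a number of a shift or a turn outside -1 to 1 is refused whole. A call with a gripper value outside its range is refused whole. The fingers move at their own pace and stop on an object; the grip force is fixed at half the most. Time passes only in rows, so rows that repeat a pose let the fingers close. It gives the time, the measured TCP pose, the force, the opening and the grip force at its end, in the units of the state.
- r.sense(): the state, without advancing time (a new reading comes with each control period).
- viewer.camera(name): name is "scene" or "top" or "wrist"; returns a dict with "frame" (480x640x3 uint8, red, green, blue), "intrinsics" (3x3 intrinsics, pixels), "rvec" (rotation vector, rad) and "tvec" (3), from world to camera coordinates, as OpenCV has them. Camera axes: x right, y down, z forward; pixel columns grow to the right and rows downward; lengths in m; the calibration is good to about 2 mm. A picture is of the moment at which its call begins. There is no depth.
- r.close_job(): hands the job in; it is judged then, once.
The state is a dict: "time_s": time; "joints": joint angles; "qvel": joint speeds; "joint_efforts": joint torques, N m; "tool_pos": TCP position; "tcp_rot": TCP orientation; "wrist_force": force on the tool from outside, world axes, zero at the start; "moment": the same for the moment, N m; "finger_gap": finger opening in m; "grasp_force": force on a finger pad.
Only numpy, scipy, OpenCV 4.12 (cv2) and the standard library are available. Lean on these libraries where they do the work, as an engineer would, in place of code of your own. Each camera call takes 0.05 s, during which the arm holds its last target. There are 200 camera calls.

### The job

Swing the heavy sorting gate across the roller conveyor until it points straight at the lane post, and leave it standing there at rest, with the robot clear of it. Move and stop it gently, touching it only on its two sprung side plates: never squeeze a plate all the way in, never let the gate race or run into its end stops, do not push or grip its top cover, and leave the fruit tray, the label printer and the tape dispenser where they stand.

Things in the scene. Friction and masses are not known exactly. Their poses are not given: they have to be found in the camera images.
- gate (a joint): gate's angle about its upright hinge, rad. 0: it points along -x of gate_base, across the conveyor towards the robot; positive = counter-clockwise from above, tip to the robot's right (-y). Starts at rest at -0.85 to -0.55 (tip left); hard stops at -1.35 and 1.0. Very free: damping 0.015 N m s/rad, dry friction 0.001 N m, no spring: once pushed it coasts for many seconds
- gate_base: fixed dark steel pivot column of the gate, bolted on the far side of the conveyor; its place and yaw change from run to run. Origin on the hinge axis, at z 0.075 m; its -x axis is the gate's direction at angle 0
- gate_hinge (a point): point on the gate's hinge axis, z 0.195 m (fixed, axes of gate_base). Moment of inertia of the whole gate about this axis: nominally 0.235 kg m2 (the 7 kg boom is really 0.75 to 1.3 times its nominal mass)
- gate_mid (a point): point on top of the gate, on its centreline, 220 mm from the hinge axis, z 0.201 m. Turns with the gate: its -x axis points along the gate away from the hinge, its y axis across it. The gate is a grey steel boom reaching 300 mm from the hinge axis, 160 mm thick over its two side plates (too wide to straddle, no handle), from z 0.095 to 0.201 m; the rollers below end at z 0.075
- left_plate (a joint): how far the left plate is pushed in, m: aluminium, 250 long (50 to 300 mm from the hinge axis), 8 thick, z 0.095 to 0.195 m, on the gate's +y side, outer face at rest 80 mm from the centreline. Slides straight in on springs: 0 at rest, 200 N/m, damping only 1.5 N s/m, so the gate bounces off a tool that stands still; stop at 0.024. Pushing it turns the gate positive
- right_plate (a joint): the same for the right side plate, on the gate's -y side, m; pushing it turns the gate negative. Between the plates the gate is closed by a thin flat top cover, 270 x 108 x 6 mm, top at z 0.201 m, not to be pushed, leaned on or gripped; at full travel a plate's face is still 2 mm outside the cover's edge, so an upright tool pushes the plate alone
- lane_post: fixed upright steel post, 30 mm wide, on a 70 mm square dark foot, on the near side of the conveyor, 330 to 380 mm from the hinge, just beyond the gate's reach; its place changes from run to run. Origin under its centre at z 0.075 m, top at z 0.173 m. The wanted gate direction is from the hinge to this post
- post_top (a point): centre of the top of the lane post, z 0.173 m
- fruit_tray: bystander: open yellow carton tray of fruit, 220 x 290 x 65 mm, standing on the rollers to the robot's right; origin at the centre of its underside
- label_printer: bystander: white label printer, 200 x 150 x 130 mm, on the rollers to the robot's left; origin at the centre of its underside
- tape_gun: bystander: tape dispenser 140 x 50 x 90 mm on the far side beam of the conveyor, right of the gate; origin under its centre, z 0.075

How it is judged:
On the way:
1. the gate points at the lane post and has come to rest there (y of post_top in the frame of gate_mid between -0.036 and 0.036 m and x of post_top in the frame of gate_mid below 0 m and velocity of joint gate between -0.04 and 0.04 rad/s), for 1.5 s.
At the end, for the whole second after the job is handed in: the line through the gate passes within 36 mm of the middle of the lane post (about 0.1 rad) and the gate turns at less than 0.04 rad/s, with the robot clear (all of step 1); the robot touches nothing.
It fails at once if a side plate squeezed in beyond 20 mm (slammed) (value of joint any of left_plate, right_plate above 0.02 m).
It fails at once if the gate raced (over 0.9 rad/s) (velocity of joint gate above 0.9 rad/s or velocity of joint gate below -0.9 rad/s).
It fails at once if the gate ran into an end stop (value of joint gate above 0.97 rad or value of joint gate below -1.32 rad).
It fails at once if the top cover pushed or gripped with more than 3 N (contact force between gate_c0 and the fingers above 3 N or contact force between gate_c0 and the arm above 3 N).
It fails at once if a bystander moved more than 30 mm (distance of any of fruit_tray, label_printer, tape_gun from where it was at the start of the episode above 0.03 m).
It also fails if it takes over 42 s, if anything falls off the work surface, if the arm or the gripper's body presses on something with over 40 N, if the wrist force passes 120 N, or if a joint passes its speed limit or range.

## Working session

There is one attempt and no reset: what is moved stays moved. The work goes in short steps, Python scripts to look and compute and a tool call to move; the robot and the scene stay as the last step left them, time stands still between calls to the robot, and variables do not carry over. Pictures are saved under pics/ and viewed, at most 10 in all, crops included, and the job is handed in when it is done.

Besides the shell and the picture viewer there is one more tool, called after "Emit:" as name(argument=value, ...) on one line, values as JSON. arm_command: Moves the arm, as the interface text tells. Shift numbers are shares of 0.25 m and turn numbers shares of 60 degrees, none past 1 either way. Its arguments: {"type":"object","properties":{"commands":{"type":"array"}},"required":["commands"]}

```bash
mkdir -p pics
cat > h.py <<'E'
import numpy as np, cv2
from cell import r, viewer
def cam(n):
    c=viewer.camera(n); return c
def save(c,f): cv2.imwrite(f,cv2.cvtColor(c["frame"],cv2.COLOR_RGB2BGR))
def px2w(c,u,v,z):
    R=cv2.Rodrigues(np.array(c["rvec"],float))[0];t=np.array(c["tvec"],float).ravel()
    d=R.T@np.linalg.inv(c["intrinsics"])@np.array([u,v,1.]);o=-R.T@t
    return o+d*(z-o[2])/d[2]
E
python3 - <<'E'
from h import *
import pickle
for n in("top","scene"):
    c=cam(n);save(c,f"pics/{n}0.png");pickle.dump(c,open(n+"0.pkl","wb"))
s=r.sense();print(s,r.tip_reach)
E
```

```text
{'time_s': 0.1, 'joints': array([ 1.23461021e+00,  3.53590210e-01,  1.63409310e+00,  2.75033033e-05,
        1.15520215e+00, -2.41306133e-03]), 'qvel': array([-0.00029587, -0.00182602, -0.00264496,  0.00167988,  0.00142259,
        0.00040519]), 'joint_efforts': array([ 8.74291709e-04, -5.94911027e+01, -3.34930909e+01,  6.99786097e-02,
        1.84916781e-02, -7.52214487e-05]), 'tool_pos': array([0.20460802, 0.59008499, 0.23091742]), 'tcp_rot': array([-1.21311476e-04,  1.66118392e-01,  9.86105604e-01, -6.35042729e-04]), 'wrist_force': array([ 0.59308942, -0.5677331 ,  0.09136886]), 'moment': array([-0.00309275, -0.06359633,  0.03850732]), 'grasp_force': 0.0, 'finger_gap': 0.09207674173446818} 0.017
```

View pics/top0.png

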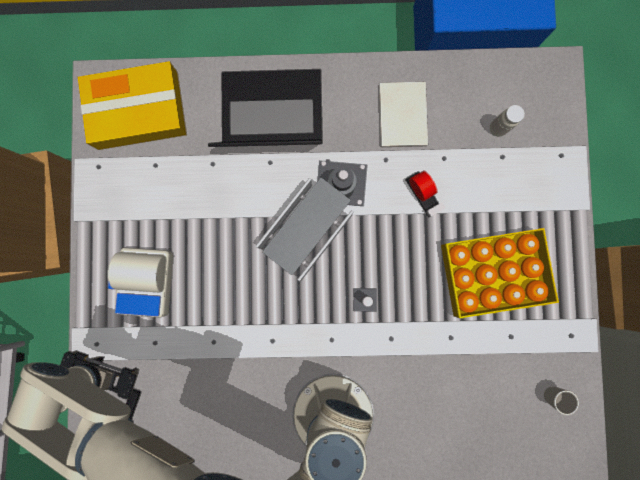

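View pics/scene0.png

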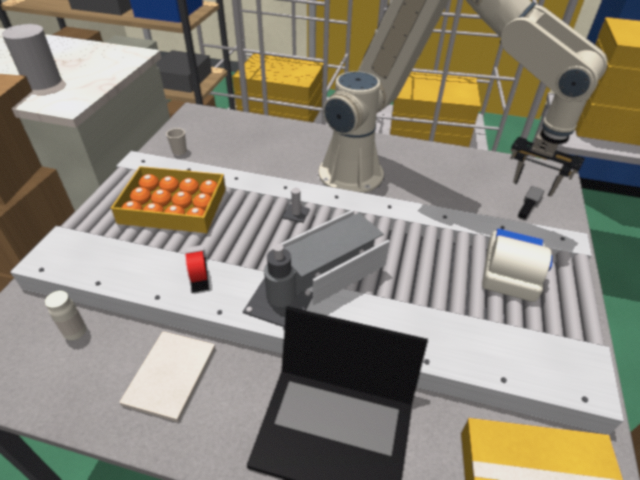

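The top picture shows the hinge column at about (343,175), the boom reaching down-left to about (278,262), and the lane post top at about (368,301). I'll enlarge a crop for closer reading.

Run:
```python
import cv2
i=cv2.imread("pics/top0.png")[145:325,230:430]
cv2.imwrite("pics/crop0.png",cv2.resize(i,None,fx=3.3,fy=3.3,interpolation=cv2.INTER_CUBIC))
```

```text
(no output)
```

View pics/crop0.png

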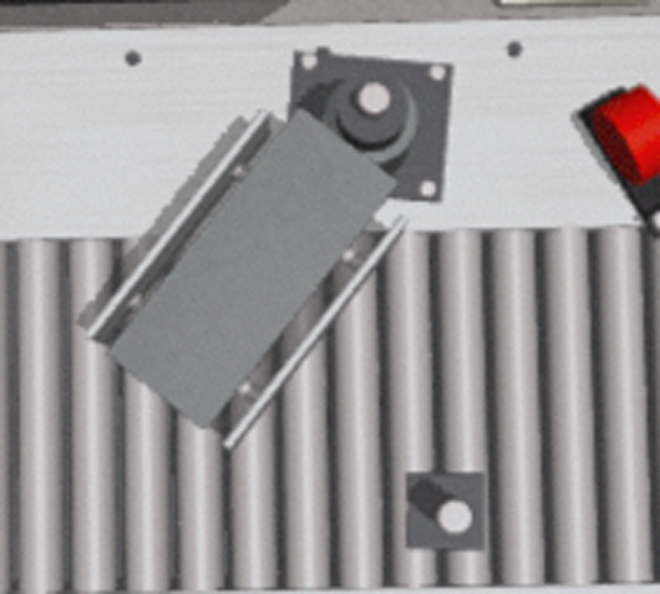

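Run:
```python
from h import *
import pickle
c=pickle.load(open("top0.pkl","rb"))
w=lambda p,z:px2w(c,230+(p[0]+.5)/3.3-.5,145+(p[1]+.5)/3.3-.5,z)[:2]
A,B,C,D=[w(p,.201) for p in((303,110),(395,183),(110,352),(210,428))]
print("cover",A,B,C,D,np.linalg.norm(A-B),np.linalg.norm(C-D),np.linalg.norm(A-C),np.linalg.norm(B-D))
m0=(A+B)/2;m1=(C+D)/2;d=(m1-m0)/np.linalg.norm(m1-m0)
H=m1-.3*d;print("dir",d,"hinge est",H,np.arctan2(-d[1],-d[0]))
b=[w(p,.083) for p in((295,50),(452,65),(440,202))];print("base",b,(b[0]+b[2])/2, b[1]-b[0])
P=w((455,517),.173);print("post",P,np.mean([w(p,.083) for p in((407,473),(484,473),(484,549),(407,549))],0))
for n,p in dict(Lplate_tip=(92,335),Lplate_root=(262,112),Rtip=(230,443),Rroot=(404,217)).items():
    print(n,w(p,.195), 'along/across',np.array([d,[-d[1],d[0]]])@(w(p,.195)-H))
q=(P-H);print("target ang",np.arctan2(-q[1],-q[0]),np.linalg.norm(q))
print("printer",px2w(c,108,250,.13),px2w(c,170,318,.1))
```

```text
cover [0.71345397 0.02210358] [ 0.64842894 -0.05526776] [0.50879133 0.19090655] [0.44245432 0.10662359] 0.10106720172150994 0.10725770342791738 0.26529462891185884 0.2619815884495575
dir [-0.77884361  0.62721817] hinge est [ 0.70927591 -0.03940038] -0.6779763086064471
base [array([0.79498192, 0.02890407]), array([ 0.77708201, -0.11775591]), array([ 0.64818435, -0.10315853])] [ 0.72158313 -0.03712723] [-0.01789991 -0.14665998]
post [ 0.36186631 -0.10131888] [ 0.36216434 -0.10068365]
Lplate_tip [0.52400682 0.20699108] along/across [ 0.29883684 -0.07569628]
Lplate_root [0.71380141 0.05755255] along/across [ 0.05728598 -0.07834965]
Rtip [0.42936977 0.09018919] along/across [0.29928404 0.07463221]
Rroot [ 0.61979573 -0.06259118] along/across [0.05514537 0.0741856 ]
target ang 0.17637709498588372 0.3528842985343226
printer [0.52595061 0.66448206 0.13      ] [0.31844866 0.48790099 0.1       ]
```

Emit:
arm_command(commands=[-0.98,-0.46,0,0,0,0,0,-0.98,-0.46,0,0,0,0,0,-0.98,-0.46,0,0,0,0,0,-0.98,-0.46,0,0,0,0,0,-0.98,-0.46,0,0,0,0,0,-0.98,-0.46,0,0,0,0,0,-0.98,-0.46,0,0,0,0,0])

```text
time_s: 0.68
tool_pos: [0.4009, 0.3984, 0.2314]
tcp_rot: [0.0, 0.167, 0.986, -0.001]
wrist_force: [-0.6, 0.0, -0.1]
finger_gap: 0.0471
grasp_force: 0.0
```

Emit:
arm_command(commands=[-0.98,-0.46,0,0,0,0,0,-0.98,-0.46,0,0,0,0,0,-0.98,-0.46,0,0,0,0,0,-0.98,-0.46,0,0,0,0,0,-0.98,-0.46,0,0,0,0,0,-0.98,-0.46,0,0,0,0,0,-0.98,-0.46,0,0,0,0,0,-0.98,-0.46,0.1,0,0,0,0,-0.98,-0.46,0.2,0,0,0,0,-0.98,-0.46,0.26,0,0,0,0,-0.98,-0.46,0.26,0,0,0,0,-0.98,-0.46,0.26,0,0,0,0])

```text
time_s: 1.68
tool_pos: [0.5918, 0.2124, 0.1659]
tcp_rot: [-0.001, 0.166, 0.986, -0.001]
wrist_force: [-0.6, 0.5, 0.1]
finger_gap: 0.001
grasp_force: 0.0
```

Run:
```python
from h import *
c=cam("top");s=r.sense();print(s["time_s"],s["tool_pos"],s["tcp_rot"],s["wrist_force"],s["finger_gap"])
i=cv2.cvtColor(c["frame"],cv2.COLOR_RGB2BGR)[145:325,230:430]
cv2.imwrite("pics/crop1.png",cv2.resize(i,None,fx=3.3,fy=3.3,interpolation=cv2.INTER_CUBIC))
```

```text
1.7333 [0.59252553 0.21277853 0.16699158] [-2.50649726e-05  1.66078838e-01  9.86112478e-01 -1.68394993e-05] [ 0.51542178 -0.50302875  1.07938542] 0.00027748629986953824
```

View pics/crop1.png

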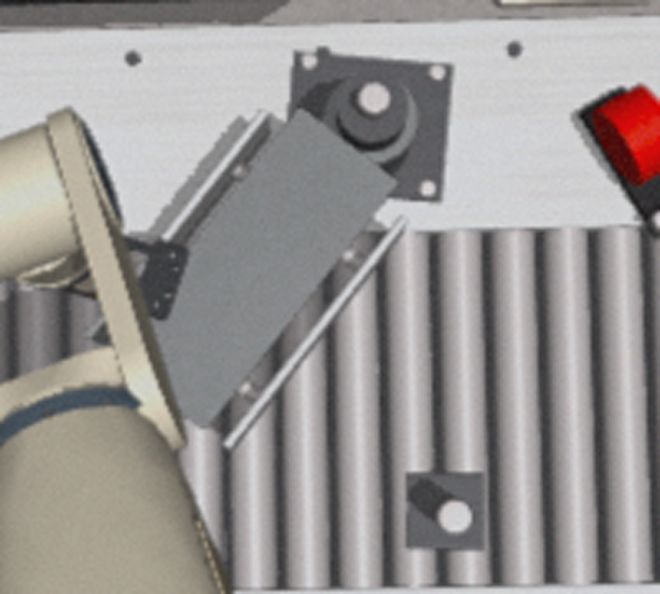

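The gate hasn't moved: its tip-left corner is still at about (92,335). The tool stands beside the left plate. Next comes a slow constant-speed push, so the gate should leave at about twice the tool speed.

Emit:
arm_command(commands=[0.0034,-0.0094,0,0,0,0,0,0.0068,-0.0188,0,0,0,0,0,0.0102,-0.0282,0,0,0,0,0,0.0136,-0.0376,0,0,0,0,0,0.017,-0.047,0,0,0,0,0,0.0204,-0.0564,0,0,0,0,0,0.0238,-0.0658,0,0,0,0,0,0.0272,-0.0752,0,0,0,0,0,0.0306,-0.0846,0,0,0,0,0,0.034,-0.094,0,0,0,0,0,0.0374,-0.1034,0,0,0,0,0,0.0408,-0.1128,0,0,0,0,0,0.0442,-0.1222,0,0,0,0,0,0.0476,-0.1316,0,0,0,0,0])

```text
time_s: 2.9
tool_pos: [0.5702, 0.1853, 0.1666]
tcp_rot: [-0.0, 0.166, 0.986, -0.0]
wrist_force: [0.2, -0.1, -0.3]
finger_gap: 0.0006
grasp_force: 0.1
```

```bash
cat >> h.py <<'E'
def gate(c,save_as=None):
    # world gate angle from the grey cover's right-hand/tip pixels: fit a cover template angle about hinge by greatest contrast
    H=np.array([.714,-.038]);R=np.array(c["rvec"],float);t=np.array(c["tvec"],float)
    g=cv2.GaussianBlur(cv2.cvtColor(c["frame"],cv2.COLOR_RGB2GRAY),(3,3),0).astype(np.float32)
    def samp(a,pts):
        ca,sa=np.cos(a),np.sin(a);M=np.array([[ca,-sa],[sa,ca]])
        w=np.c_[(M@(pts*[-1,1]).T).T+H,np.full(len(pts),.201)]
        p=cv2.projectPoints(w,R,t,np.array(c["intrinsics"],float),None)[0].reshape(-1,2).astype(np.float32)
        return cv2.remap(g,p[:,:1],p[:,1:],cv2.INTER_LINEAR).ravel()
    xs,ys=np.meshgrid(np.linspace(.05,.292,40),np.linspace(-.048,.048,20));pts=np.c_[xs.ravel(),ys.ravel()]
    A=np.arange(-1.2,.9,.005)
    e=np.array([np.mean(np.minimum(np.abs(samp(a,pts)-REF),25)) for a in A])
    k=e<e.min()+2.0
    i=e.argmin();return A[i],A[k].min(),A[k].max(),e.min()
REF=None
E
python3 - <<'E'
import h;from h import *
import pickle
c0=pickle.load(open("top0.pkl","rb"))
f=cv2.cvtColor(c0["frame"],cv2.COLOR_RGB2GRAY);h.REF=float(np.median(f[205:245,285:310]));print(h.REF)
open("h.py","a").write(f"REF={h.REF}\n")
print(gate(c0))
c=cam("top");pickle.dump(c,open("top1.pkl","wb"));s=r.sense();print(s["time_s"],s["tool_pos"],s["wrist_force"]);print(gate(c))
E
```

```text
133.0
(np.float64(-0.6650000000000114), np.float64(-0.7400000000000098), np.float64(-0.5850000000000131), np.float32(1.8157372))
2.95 [0.56985748 0.18491583 0.16652812] [-0.60629802 -0.57848054  0.8863793 ]
(np.float64(-0.6100000000000125), np.float64(-0.680000000000011), np.float64(-0.4100000000000168), np.float32(5.7023425))
```

Emit:
arm_command(commands=[0.05,-0.13,-0.15,0,0,0,0,0.05,-0.13,-0.33,0,0,0,0,-0.13,-0.9,-0.33,0,0,0,0,-0.13,-0.9,-0.33,0,0,0,0,-0.13,-0.9,-0.33,0,0,0,0,-0.13,-0.9,-0.33,0,0,0,0,-0.13,-0.9,-0.33,0,0,0,0])

```text
time_s: 3.53
tool_pos: [0.5266, -0.0403, 0.2495]
tcp_rot: [0.0, 0.166, 0.986, -0.0]
wrist_force: [0.0, 0.2, -0.3]
finger_gap: 0.0007
grasp_force: 0.0
```

Run:
```python
from h import *
c=cam("top");s=r.sense();print(s["time_s"],s["tool_pos"],s["wrist_force"]);print(gate(c))
i=cv2.cvtColor(c["frame"],cv2.COLOR_RGB2BGR)[145:325,230:430]
cv2.imwrite("pics/crop2.png",cv2.resize(i,None,fx=3.3,fy=3.3,interpolation=cv2.INTER_CUBIC))
```

```text
3.5833 [ 0.52626966 -0.0443822   0.24973108] [-1.34356446 -2.98632693 -0.63490276]
(np.float64(-0.6000000000000127), np.float64(-0.9750000000000048), np.float64(-0.20500000000002117), np.float32(15.583358))
```

View pics/crop2.png

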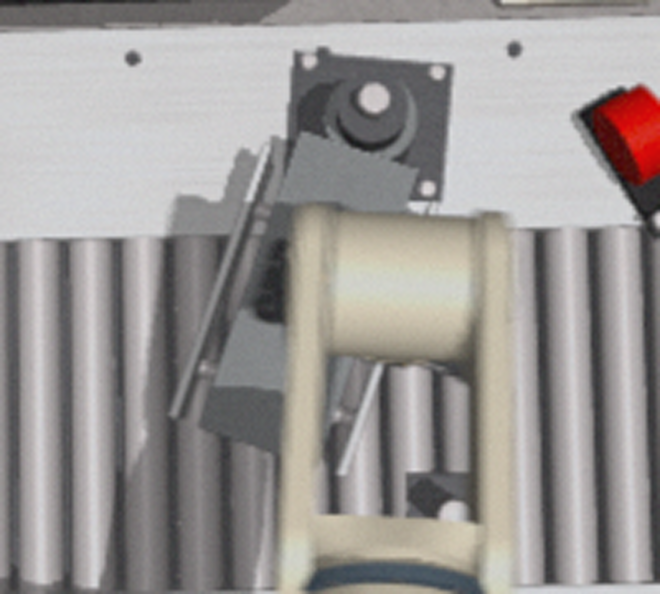

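Going by the left plate edge from (268,140) to (175,415), the gate has swung to about -0.34 rad and is coasting near 0.23 rad/s. The tool goes over to wait on its right side.

Emit:
arm_command(commands=[-0.067,-0.45,0,0,0,0,0,-0.067,-0.45,0,0,0,0,0,-0.067,-0.45,0,0,0,0,0,-0.067,-0.45,0.16,0,0,0,0,-0.067,-0.45,0.33,0,0,0,0,-0.067,-0.45,0.33,0,0,0,0])

```text
time_s: 4.08
tool_pos: [0.502, -0.1491, 0.1607]
tcp_rot: [-0.005, 0.167, 0.986, 0.001]
wrist_force: [-1.2, -0.0, -0.9]
finger_gap: 0.0006
grasp_force: 0.0
```

Run:
```python
from h import *
c=cam("top");s=r.sense();print(s["time_s"],s["tool_pos"],s["wrist_force"])
H=np.array([.714,-.038])
def tip(u,v):
    p=px2w(c,230+(u+.5)/3.3-.5,145+(v+.5)/3.3-.5,.195)[:2]-H; return p,np.linalg.norm(p),np.arctan2(-p[1],-p[0])
# plate outer-top tips: offset angle atan(.076/.3)
for n,q in dict(L0=(92,335),R0=(230,443),L2=(175,415),R2=(343,473)).items():
    p,l,a=tip(*q);print(n,l,a+(np.arctan(.076/.3) if n[0]=='L' else -np.arctan(.076/.3)))
i=cv2.cvtColor(c["frame"],cv2.COLOR_RGB2BGR)[145:325,230:430]
cv2.imwrite("pics/crop3.png",cv2.resize(i,None,fx=3.3,fy=3.3,interpolation=cv2.INTER_CUBIC))
```

```text
4.1333 [ 0.50334735 -0.14900373  0.16359864] [0.45939834 0.18456838 0.40334777]
L0 0.3100290888890696 -0.6630538967790127
R0 0.3121647628229122 -0.6712758239366317
L2 0.3131772624335814 -0.3438727719880346
R2 0.313606865905673 -0.3521203480775226
```

View pics/crop3.png

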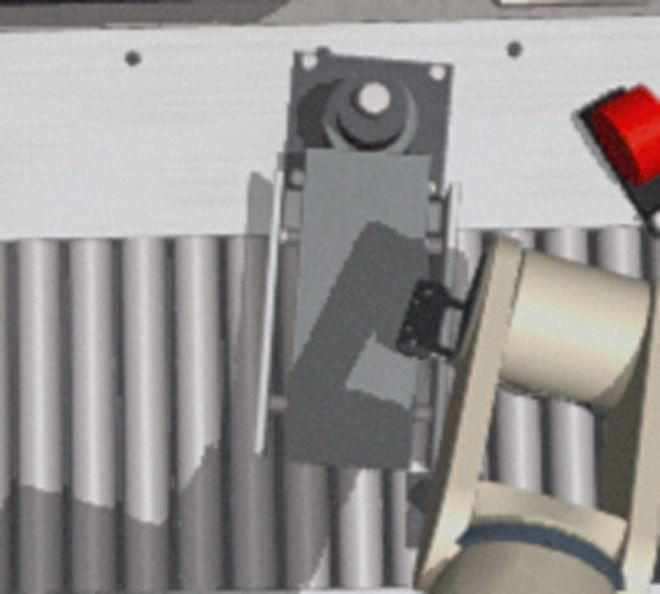

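By the left plate tip at (261,450), the gate is at about -0.09 rad. That makes it about 0.47 rad/s, faster than planned, because the first lift rows also pushed it. Now the tool yields to the right at about half the gate's speed to take up its motion.

Emit:
arm_command(commands=[0,0,0,0,0,0,0,0,0,0,0,0,0,0,-0.007,-0.0144,0,0,0,0,0,-0.014,-0.0288,0,0,0,0,0,-0.021,-0.0432,0,0,0,0,0,-0.028,-0.0576,0,0,0,0,0,-0.035,-0.072,0,0,0,0,0,-0.042,-0.0864,0,0,0,0,0,-0.049,-0.1008,0,0,0,0,0,-0.056,-0.1152,0,0,0,0,0,-0.063,-0.1296,0,0,0,0,0])

```text
time_s: 5.05
tool_pos: [0.5103, -0.1856, 0.1664]
tcp_rot: [-0.0, 0.166, 0.986, 0.0]
wrist_force: [-1.2, 0.1, -0.9]
finger_gap: 0.0005
grasp_force: 0.0
```

Run:
```python
from h import *
c=cam("top");s=r.sense();print(s["time_s"],s["tool_pos"],s["wrist_force"])
i=cv2.cvtColor(c["frame"],cv2.COLOR_RGB2BGR)[145:325,230:430]
cv2.imwrite("pics/crop4.png",cv2.resize(i,None,fx=3.3,fy=3.3,interpolation=cv2.INTER_CUBIC))
```

```text
5.1 [ 0.51052127 -0.18616105  0.16643913] [ 0.30764443 -0.14388088 -0.03806474]
```

View pics/crop4.png

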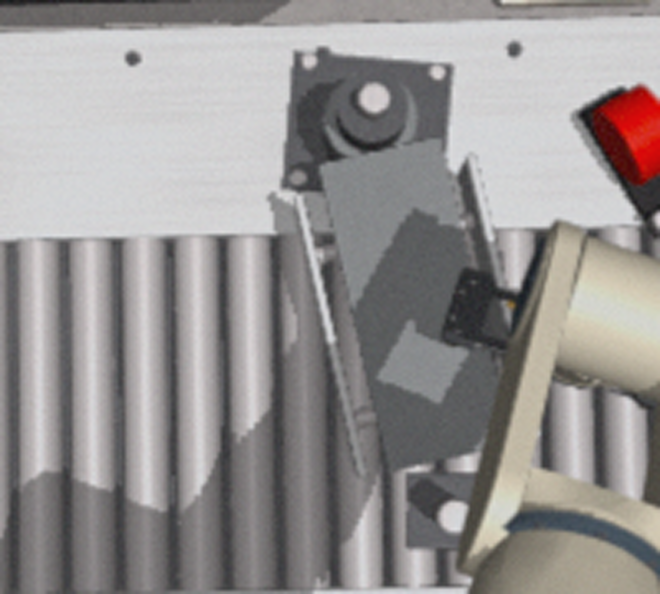

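The left plate tip at (361,475) puts the gate at about 0.20 rad, against a target of 0.174. Next I measure how fast it still turns.

```bash
cat >> h.py <<'E'
def patch(c): return cv2.cvtColor(c["frame"],cv2.COLOR_RGB2GRAY)[198:300,315:347]
def shift(a,b):
    # tip patch displacement, subpixel
    return cv2.phaseCorrelate(np.float32(a)[50:,:],np.float32(b)[50:,:],cv2.createHanningWindow((32,52),cv2.CV_32F))
def tiptrack(a,b):
    A=cv2.resize(a,None,fx=4,fy=4,interpolation=cv2.INTER_CUBIC);B=cv2.resize(b,None,fx=4,fy=4,interpolation=cv2.INTER_CUBIC)
    T=A[4*73:4*97,4*15:4*29] if A.shape[1]==128 else None
    m=cv2.matchTemplate(B,T,cv2.TM_CCOEFF_NORMED);_,v,_,l=cv2.minMaxLoc(m);return (l[0]-60)/4,(l[1]-4*73)/4,round(v,3)
E
python3 - <<'E'
from h import *
import pickle
P=[];T=[]
for k in range(12):
    T.append(r.sense()["time_s"]);c=cam("top");P.append(patch(c))
for k in (3,6,9,11): print(T[k]-T[0],tiptrack(P[0],P[k]))
print(r.sense()["wrist_force"]);save(c,"pics/f5.png");pickle.dump(P[-1],open("p5.pkl","wb"))
E
```

```text
0.15000000000000036 (0.0, -0.25, 0.989)
0.3000000000000007 (0.25, -0.5, 0.971)
0.4500000000000002 (0.25, -0.75, 0.959)
0.5500000000000007 (0.25, -0.5, 0.95)
[ 0.02551121 -0.90696733  0.52408683]
```

Almost at rest. The tool backs away sideways and lifts.

Emit:
arm_command(commands=[-0.02,-0.035,0,0,0,0,0,-0.04,-0.07,0,0,0,0,0,-0.077,-0.139,0,0,0,0,0,-0.077,-0.139,0,0,0,0,0,-0.077,-0.139,-0.15,0,0,0,0,-0.077,-0.139,-0.3,0,0,0,0,-0.077,-0.139,-0.5,0,0,0,0,-0.077,-0.139,-0.5,0,0,0,0,-0.077,-0.139,-0.5,0,0,0,0,-0.077,-0.139,-0.5,0,0,0,0,-0.077,-0.139,-0.5,0,0,0,0,-0.077,-0.139,-0.5,0,0,0,0,-0.077,-0.139,-0.5,0,0,0,0,-0.077,-0.139,-0.5,0,0,0,0,-0.077,-0.139,-0.5,0,0,0,0,-0.077,-0.139,-0.5,0,0,0,0,-0.077,-0.139,-0.5,0,0,0,0,-0.077,-0.139,-0.5,0,0,0,0,-0.077,-0.139,-0.5,0,0,0,0,-0.077,-0.139,-0.5,0,0,0,0])

```text
time_s: 7.37
tool_pos: [0.5174, -0.2245, 0.2917]
tcp_rot: [0.0, 0.166, 0.986, -0.0]
wrist_force: [-0.2, -0.4, -0.5]
finger_gap: 0.0004
grasp_force: 0.0
```

Run:
```python
from h import *
import pickle
P=[];T=[]
for k in range(20):
    T.append(r.sense()["time_s"]);c=cam("top");P.append(patch(c))
print(T[0],tiptrack(pickle.load(open("p5.pkl","rb")),P[0]))
for k in (6,12,19): print(T[k]-T[0],tiptrack(P[0],P[k]))
i=cv2.cvtColor(c["frame"],cv2.COLOR_RGB2BGR)[145:325,230:430]
cv2.imwrite("pics/crop5.png",cv2.resize(i,None,fx=3.3,fy=3.3,interpolation=cv2.INTER_CUBIC))
```

```text
7.3667 (0.75, -0.5, 0.93)
0.2999999999999998 (0.0, 0.0, 0.993)
0.6000000000000005 (0.0, 0.0, 0.993)
0.9500000000000011 (0.0, 0.0, 0.992)
```

View pics/crop5.png

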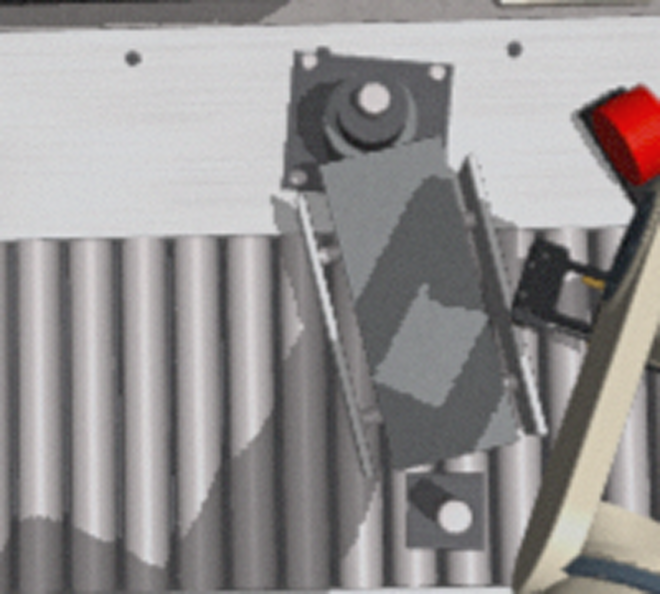

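Run:
```python
from h import *
import pickle
c=pickle.load(open("top0.pkl","rb"))
w=lambda p,z:px2w(c,230+(p[0]+.5)/3.3-.5,145+(p[1]+.5)/3.3-.5,z)[:2]
P=w((455,517),.173)
t=(w((392,468),.201)+w((522,438),.201))/2; m=(w((320,165),.201)+w((443,137),.201))/2
t2=(w((368,477),.195)+w((543,432),.195))/2; m2=(w((302,195),.195)+w((471,155),.195))/2
H=np.array([.714,-.038])
for a,b in((m,t),(m2,t2),(H,t),(H,t2)):
    d=(b-a)/np.linalg.norm(b-a);q=P-a;print(np.arctan2(-d[1],-d[0]),d[0]*q[1]-d[1]*q[0])
```

```text
0.2187194858151325 -0.012647669341233639
0.21585810011316736 -0.011453973214902456
0.212302582177922 -0.01230129264541574
0.20890550716425252 -0.011086532889957569
```

The gate line passes about 12 mm from the post middle, inside the 36 mm allowed. The gate is at rest and the robot is clear, so I'm handing the job in.

```bash
python3 -c "
from h import *
print(r.sense()['time_s']);print(r.close_job())"
```

```text
8.3667
the job is handed in; nothing more can be done
None
```

I handed the job in at 8.4 s: the gate is at rest about 12 mm off the post's middle (36 mm allowed) with the robot clear, but no verdict came back, and my first lift pushed the left plate harder than planned (gate about 0.47 rad/s, limit 0.9), with its squeeze against the 20 mm limit not measured.

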